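# Fill the gap beside the printing block and hold the lock-up closed

### The job

Before anything goes into the proof press, turn the handle of its isolator from on fully to off. Then stand wooden spacers from the board, one at a time, upright on the press bed in the gap between the sprung jaw and the printing block, side by side and flat against the block's front, until pushing the jaw by its lug pinches the stack firmly against the block instead of running to its end stop. Finish while holding: the hand keeps pushing the jaw so that the stack stays squeezed, nothing is let go, and the other things on the bench are left where they are.

Things in the scene. Friction and masses are not known exactly. Their poses are not given: they have to be found in the camera images.
- press: Small steel proof press, fixed. Origin: on the bench surface, under the gap; x runs along the bed from the jaw to the block and on to the roller carriage (x = 170 to 240 mm, 112 mm tall). Bed plate 160 mm wide (y), top 12 mm above the bench; side rails at y = +-70 to 80 mm stand 10 mm above the bed.
- jaw: Aluminium jaw sliding on the bed along press +x, axes as the press's. Origin: lower edge of its front face (towards the block), middle, 0.5 mm above the bed. Body 45 mm deep (x = -45 to 0), 100 wide, 16 tall. Rests with its origin at press x = -20 mm; can be pushed 26 mm to a hard stop. A spring opens it when let go: 1.2 N at rest, 4.5 N at the stop.
- jaw_lug (a point): Middle of the rear face (facing away from the block) of the push lug at the rear of the jaw, 40 mm above the bed, axes as the press's. The lug is 12 mm thick (x = 0 to +12 here), 44 mm wide (y) and rises to 55.5 mm above the bed; push it towards +x.
- block: Lino printing block on wood, pinned immovably on the bed, parallel to the press. Origin: lower edge of its front face (towards the jaw), middle, on the bed; extends 90 mm to +x, 110 wide, 16 tall. The gap from the resting jaw to this face is 30 to 52 mm: one or two spacers; one is enough only if the jaw's 26 mm of travel takes up the rest.
- isolator (a joint): Handle of the rotary isolator, rad: 1.4 = on (the start), 0 = off, with a stop at each; from on to off it turns 80 degrees counter-clockwise seen from above. It turns stiffly (about 0.1 N m) and stays where it is left.
- isolator_grip (a point): Point on the handle's turning axis, 30 mm above the top of the isolator box, 10 mm below the handle's top. The handle is a black bar 64 mm long (this frame's x, turns with it; -28 to +36), 16 mm wide (y), 30 mm tall, on a disc whose top is 10 mm above the box. Box 100 x 100 x 60 mm, fixed to the bench.
- board: Fixed dark wooden board 200 x 90 x 10 mm on which the spacers stand at the start. Origin under its centre.
- spacer0: Wooden spacer, one of three alike: 16 mm thick (its x), 58 mm long (its y), 54 mm tall, about 40 g, loose, standing on its 16 x 58 mm foot on the board. Origin: centre of its foot. Its 58 mm length goes across the press bed (spacer x along press x, either way round), near the bed's middle line. It can be gripped over its two ends, as it stands above block and jaw.
- spacer1: Wooden spacer, one of three alike: 16 mm thick (its x), 58 mm long (its y), 54 mm tall, about 40 g, loose, standing on its 16 x 58 mm foot on the board. Origin: centre of its foot. Its 58 mm length goes across the press bed (spacer x along press x, either way round), near the bed's middle line. It can be gripped over its two ends, as it stands above block and jaw.
- spacer2: Wooden spacer, one of three alike: 16 mm thick (its x), 58 mm long (its y), 54 mm tall, about 40 g, loose, standing on its 16 x 58 mm foot on the board. Origin: centre of its foot. Its 58 mm length goes across the press bed (spacer x along press x, either way round), near the bed's middle line. It can be gripped over its two ends, as it stands above block and jaw.
- ink_tin: Bystander: steel tin, 76 mm across, 75 mm tall, loose. Origin: centre of underside.
- brayer: Bystander: hand ink roller 92 mm wide, 36 mm tall, lying on the bench, loose; its handle runs 120 mm along its -x from the roller at the origin.
- jar: Bystander: white open jar, 80 mm across, 100 mm tall, loose. Origin: centre of underside.
Not all that is in view belongs to the job. What is shaped like the spacer2 but turquoise is not meant. What is shaped like the part that bears isolator but yellow is not meant.

How it is judged:
On the way, in this order (a step that is already met when the one before it is completed fails the run):
1. the isolator handle is turned to off (value of joint isolator below 0.2 rad), for 0.2 s.
2. a spacer stands seated on the bed in the gap (((angle between spacer0's own z axis and vertical below 0.12 rad and angle between the x axis of spacer0 and the x axis of press, either way round below 0.15 rad and z of spacer0 in the frame of press between 0.009 and 0.016 m and y of spacer0 in the frame of press between -0.03 and 0.03 m and x of spacer0 in the frame of jaw above 0.004 m and x of spacer0 in the frame of block below -0.004 m) or (angle between spacer1's own z axis and vertical below 0.12 rad and angle between the x axis of spacer1 and the x axis of press, either way round below 0.15 rad and z of spacer1 in the frame of press between 0.009 and 0.016 m and y of spacer1 in the frame of press between -0.03 and 0.03 m and x of spacer1 in the frame of jaw above 0.004 m and x of spacer1 in the frame of block below -0.004 m) or (angle between spacer2's own z axis and vertical below 0.12 rad and angle between the x axis of spacer2 and the x axis of press, either way round below 0.15 rad and z of spacer2 in the frame of press between 0.009 and 0.016 m and y of spacer2 in the frame of press between -0.03 and 0.03 m and x of spacer2 in the frame of jaw above 0.004 m and x of spacer2 in the frame of block below -0.004 m))), for 0.2 s.
At the end, for the whole second after the job is handed in: Isolator off within 0.2 rad; robot pushes jaw, jaw presses a spacer and a spacer presses the block, each over 3 N, jaw short of its end stop; each spacer seated in the gap (upright 0.12 rad, square 0.15 rad, foot on bed, within 30 mm of the middle line) or over 110 mm from the press origin (value of joint isolator below 0.2 rad and (contact force between jaw and spacer0 above 3 N or contact force between jaw and spacer1 above 3 N or contact force between jaw and spacer2 above 3 N) and (contact force between block and spacer0 above 3 N or contact force between block and spacer1 above 3 N or contact force between block and spacer2 above 3 N) and contact force between any of the fingers, the arm and jaw above 3 N and x of jaw in the frame of press below 0.0055 m and ((angle between spacer0's own z axis and vertical below 0.12 rad and angle between the x axis of spacer0 and the x axis of press, either way round below 0.15 rad and z of spacer0 in the frame of press between 0.009 and 0.016 m and y of spacer0 in the frame of press between -0.03 and 0.03 m and x of spacer0 in the frame of jaw above 0.004 m and x of spacer0 in the frame of block below -0.004 m) or horizontal distance between spacer0 and press above 0.11 m) and ((angle between spacer1's own z axis and vertical below 0.12 rad and angle between the x axis of spacer1 and the x axis of press, either way round below 0.15 rad and z of spacer1 in the frame of press between 0.009 and 0.016 m and y of spacer1 in the frame of press between -0.03 and 0.03 m and x of spacer1 in the frame of jaw above 0.004 m and x of spacer1 in the frame of block below -0.004 m) or horizontal distance between spacer1 and press above 0.11 m) and ((angle between spacer2's own z axis and vertical below 0.12 rad and angle between the x axis of spacer2 and the x axis of press, either way round below 0.15 rad and z of spacer2 in the frame of press between 0.009 and 0.016 m and y of spacer2 in the frame of press between -0.03 and 0.03 m and x of spacer2 in the frame of jaw above 0.004 m and x of spacer2 in the frame of block below -0.004 m) or horizontal distance between spacer2 and press above 0.11 m)); the arm keeps its last pose, push and grip.
It fails at once if a spacer is put into the press, or the jaw is pushed, while the isolator is still on (value of joint isolator above 0.5 rad and (horizontal distance between any of spacer0, spacer1, spacer2 and press below 0.06 m or x of jaw in the frame of press above -0.014 m)).
It fails at once if a bystander (ink tin, brayer or jar) is moved by more than 30 mm (distance of any of ink_tin, brayer, jar from where it was at the start of the episode above 0.03 m).
It also fails if it takes over 72 s, if anything falls off the work surface, if the arm or the gripper's body presses on something with over 40 N, if the wrist force passes 120 N, or if a joint passes its speed limit or range.

### The arm

A 7-joint arm with a two-finger parallel gripper is mounted at the origin on the work surface. World frame = base frame: x ahead of the robot, y to its left, z up, the work surface at z = 0. Lengths are in m, angles in rad, forces in N, time in s.
With the tool pointing down it reaches from about 0.4 to 0.85 m from the base axis. Payload 4.5 kg.
Tool frame: the origin (TCP) lies at the very end of the fingers, on their centre line; the grasp point (between the pads) lies 19 mm behind it; z points along the fingers, x is the direction in which the jaws open and shut, and the axes are right-handed (so a half turn about z gives the same grasp; the last joint's range is limited). The gripper opens to 88 mm and grips with 3 to 60 N. Pads are 18 mm wide; open, the fingers measure 123 mm over their backs; the gripper's body (75 mm by 187 mm) begins 45 mm behind the grasp point.
Start: joints at [-1.287, 0.689, -0.195, 1.565, 0.157, 0.902, -0.215], TCP at [0.154, 0.606, 0.239] pointing down, gripper open.
Joint ranges: [-3.01, 3.01], [-0.46, 2.08], [-1.47, 1.51], [0.13, 2.56], [-1, 4.14], [0.04, 2.09], [-2.66, 2.66]. Speed limits (rad/s): [2.57, 2.57, 3.14, 3.14, 3.14, 3.14, 3.14].

### API

Orientations are given as a unit quaternion [x, y, z, w].
In Python, from plant import * gives the robot as it stands.
- The arm moves only by the tool apply_moves, never from a script. Its argument "series" is a list of rows, each an object of numbers: "x", "y", "z": the shift along the tool's x, y, z in units of 80 cm (1.0 is 80 cm); "wx", "wy", "wz": the turn, a rotation vector about the tool's x, y, z in units of pi rad (1.0 is pi rad); "fingers": the opening, from -1 (shut) to 1 (fully open), so that 0 is half open. In form: [{"x": .., "y": .., "z": .., "wx": .., "wy": .., "wz": .., "fingers": ..}, ...]. A call has 1 to 8 rows; each row shifts and turns the pose as measured when the row begins, along the tool's axes as they then stand; what a row does not reach is not made up. A row lasts 1/8 s, in which the tool goes at most 62.5 mm and 10.7 degrees, less where a joint would pass 70% of its speed; a pose out of reach is approached as far as the arm can. A call with a number of a shift or a turn outside -1 to 1 is refused whole. A call with a gripper value outside its range is refused whole. The fingers move at their own pace and stop on an object; "force" is the grip in N (left out, the last holds). Time passes only in rows, so rows that do not move let the fingers close. It gives the time, the measured TCP pose, the force and the opening at its end, in the units of the state.
- get_state(): the state, without advancing time (a new reading comes with each control period).
- snapshot(name): name is "side" or "top" or "wrist"; returns (picture, depth): 400x640x3 uint8, red, green, blue; 400x640 float32, m along the optical axis (not along the pixel's ray), 0 where there is no reading.
- camera_model(name): a dict with "camera_matrix" (3x3 intrinsics, pixels), "dist_coeffs" ([k1, k2, p1, p2, k3] as OpenCV has them; the pictures are not rectified), "world_from_camera" (4x4, takes a point from camera to world coordinates). Camera axes: x right, y up, looking along -z (the intrinsics and any distortion apply to the point x, -y, -z); pixel columns grow to the right and rows downward; lengths in m; the calibration is good to about 2 mm. A picture is of the moment at which its call begins: read the wrist's pose just before it. camera_model takes no time and is no camera call; for the wrist camera it gives the pose at the moment of the call.
- finish_job(): hands the job in, once; it reports no verdict.
The state is a dict: "clock": time; "q": joint angles; "qd": joint speeds; "joint_torque": joint torques, N m; "tool_pos": TCP position; "eef_rot": TCP orientation; "contact_force": force on the tool from outside, world axes, zero at the start; "moment": the same for the moment, N m; "opening": opening from 0.0 (shut) to 1.0 (fully open).
Only numpy, scipy, OpenCV 4.12 (cv2) and the standard library are available. Lean on these libraries where they do the work, as an engineer would, in place of code of your own. Each camera call takes 0.05 s, during which the arm holds its last target. There are 200 camera calls.

## Working session

There is one attempt and no reset: what is moved stays moved. The work goes in short steps, Python scripts to look and compute and a tool call to move; the robot and the scene stay as the last step left them, time stands still between calls to the robot, and variables do not carry over. Pictures are saved under pics/ and viewed, about 8 in all and at most 12, crops included, and the job is handed in when it is done.

Besides the shell and the picture viewer there is one more tool, called after "Emit:" as name(argument=value, ...), one argument or row to a line, values as JSON. apply_moves: Moves the arm, as the interface text tells. Its arguments: {"type":"object","properties":{"series":{"type":"array","items":{"type":"object","properties":{"x":{"type":"number"},"y":{"type":"number"},"z":{"type":"number"},"wx":{"type":"number"},"wy":{"type":"number"},"wz":{"type":"number"},"fingers":{"type":"number"}}}},"force":{"type":"number"}},"required":["series"]}

```bash
ls; mkdir -p pics; cat > h.py <<'E'
from plant import *
import numpy as np, cv2
from scipy.spatial.transform import Rotation as R
def cloud(name,d,m):
    """world points for every pixel (HxWx3), nan without depth"""
    K=np.array(m["camera_matrix"]);D=np.array(m["dist_coeffs"]);T=np.array(m["world_from_camera"])
    h,w=d.shape
    u,v=np.meshgrid(np.arange(w,dtype=float),np.arange(h,dtype=float))
    p=cv2.undistortPoints(np.stack([u.ravel(),v.ravel()],1)[:,None],K,D)[:,0]
    z=d.ravel().astype(float); z[z==0]=np.nan
    P=np.stack([p[:,0]*z,-p[:,1]*z,-z],1)
    return (P@T[:3,:3].T+T[:3,3]).reshape(h,w,3)
def look(name):
    m=camera_model(name); a,d=snapshot(name)
    return a,cloud(name,d,m),m
def save(f,a): cv2.imwrite('pics/'+f,a[:,:,::-1])
def rect(P,lo,hi,sel=None):
    """min-area rect of points within box"""
    k=np.isfinite(P[...,0])&(P>lo).all(-1)&(P<hi).all(-1)
    if sel is not None:k&=sel
    q=P[k][:,:2].astype(np.float32)
    return len(q),cv2.minAreaRect(q*1000)
E
python3 - <<'E'
from h import *
s=get_state();print(s)
t,Pt,m=look('top');b,Pb,m2=look('side')
np.savez('v.npz',t=t,Pt=Pt,b=b,Pb=Pb)
save('top.png',t);save('side.png',b)
print(m,m2)
E
```

```text
pics
{'clock': 0.0, 'q': array([-1.28721743,  0.68998742, -0.19453979,  1.56636617,  0.15728721,
        0.9024974 , -0.21507963]), 'qd': array([ 0.00057499, -0.00058155, -0.0003457 , -0.00099356,  0.00122197,
       -0.00148884, -0.00030698]), 'joint_torque': array([ 2.12460700e-04, -5.27557003e+01, -1.26678083e+00, -1.53426272e+01,
       -5.25840896e-02,  6.43188134e-03,  1.70879107e-04]), 'tool_pos': array([0.15436562, 0.60496876, 0.23790265]), 'eef_rot': array([ 7.89643227e-01,  6.13565566e-01, -7.01875532e-04,  6.14886563e-04]), 'contact_force': array([-0.2176614 ,  1.00137694,  0.44464876]), 'moment': array([ 0.0097731 ,  0.01512667, -0.03436273]), 'opening': 0.9988063234901865}
{'camera_matrix': array([[406.09870359,   0.        , 325.46964151],
       [  0.        , 406.09870359, 203.44422506],
       [  0.        ,   0.        ,   1.        ]]), 'dist_coeffs': array([-0.10489509,  0.        ,  0.        ,  0.        ,  0.        ]), 'world_from_camera': array([[ 0.00818515,  0.99304288, -0.11746843,  0.41146707],
       [-0.99964899,  0.01108597,  0.02406235,  0.09158443],
       [ 0.0251972 ,  0.11723025,  0.99278506,  1.17151754],
       [ 0.        ,  0.        ,  0.        ,  1.        ]])} {'camera_matrix': array([[377.24813439,   0.        , 309.78976967],
       [  0.        , 377.24813439, 198.11180959],
       [  0.        ,   0.        ,   1.        ]]), 'dist_coeffs': array([-0.00570324,  0.        ,  0.        ,  0.        ,  0.        ]), 'world_from_camera': array([[-0.98005795,  0.13797515, -0.14300092,  0.40591243],
       [-0.19854456, -0.70945289,  0.67620756,  0.71791318],
       [-0.00815257,  0.69111465,  0.72269916,  0.75688149],
       [ 0.        ,  0.        ,  0.        ,  1.        ]])}
```

View pics/top.png

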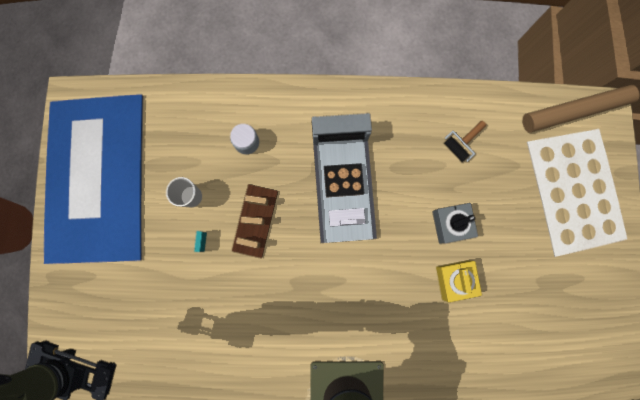

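View pics/side.png

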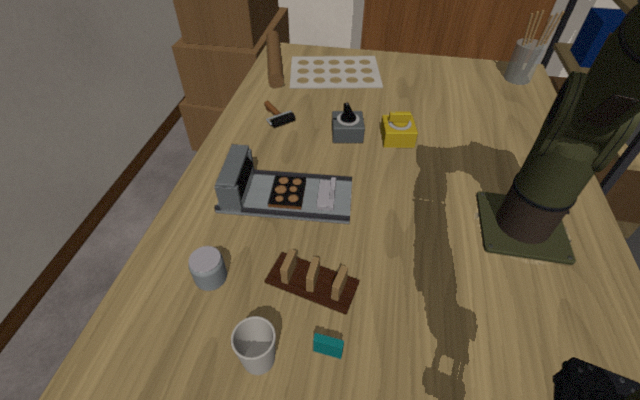

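The top view shows two isolators: grey with a black handle at (458,222), and yellow at (460,280). The grey one fits, since yellow is excluded. Three wooden spacers stand on the board at (258,197), (253,220) and (247,243); the turquoise one at (200,241) is not meant. The press is at (345,180), with the jaw on the near side at (348,215), the block at (345,180) and the roller at (341,125).

```bash
cat > m.py <<'E'
from h import *
z=np.load('v.npz');t,Pt,b,Pb=[z[k] for k in('t','Pt','b','Pb')]
def box(u0,u1,v0,v1,sh=(400,640)):
    k=np.zeros(sh,bool);k[v0:v1,u0:u1]=1;return k
lo=np.array([-9,-9,0.]);hi=np.array([9,9,9.])
def r(n,P,sel,z0,z1):
    print(n,[np.round(x,1) if not isinstance(x,tuple) else np.round(x,1) for x in (rect(P,[-9,-9,z0],[9,9,z1],sel)[1])],rect(P,[-9,-9,z0],[9,9,z1],sel)[0])
for n,v in(('s0',(185,206)),('s1',(207,230)),('s2',(231,256))):
    sel=box(230,285,*v); r(n,Pt,sel,.05,.075)
r('board',Pt,box(225,285,180,262),.005,.03)
iso=box(425,485,198,247); r('isobox',Pt,iso,.05,.066); r('handle',Pt,iso,.085,.12)
print('iso zmax',np.nanmax(Pt[iso][:,2]))
pr=box(305,385,105,250); r('press',Pt,pr,.005,.025); r('roller',Pt,box(305,385,105,150),.1,.13)
r('block',Pt,box(322,368,160,198),.022,.035); r('jaw',Pt,box(322,375,199,240),.022,.034);r('lug',Pt,box(322,375,199,240),.058,.08)
blk=(Pt[...,2]>.02)&box(322,368,160,203)
for u in(335,346,358): print([(v,np.round(Pt[v,u]*1000).astype(int).tolist()) for v in range(192,230,1)])
c=cv2.resize(np.hstack([t[185:310,420:500],t[185:310,225:305],t[150:275,305:385]]),None,fx=3.3,fy=3.3,interpolation=cv2.INTER_CUBIC);save('crop1.png',c)
for n,k in(('tin',box(225,265,118,160)),('jar',box(160,205,170,212))): r(n,Pt,k,.05,.2)
E
python3 m.py
```

```text
s0 [array([552.5, 258.5]), array([57.8, 16.5]), np.float64(82.0)] 133
s1 [array([494.7, 268.7]), array([59.1, 16. ]), np.float64(86.2)] 132
s2 [array([432.8, 278. ]), array([57.5, 16.1]), np.float64(77.8)] 125
board [array([496.5, 268.6]), array([229.6, 169.1]), np.float64(1.6)] 1721
isobox [array([ 493. , -306.4]), array([101.4, 101.3]), np.float64(11.2)] 927
handle [array([ 494.6, -309.5]), array([16.3, 64.7]), np.float64(22.3)] 149
iso zmax 0.1044095214974965
press [array([639.3,  11.3]), array([418.1, 222.3]), np.float64(0.4)] 4041
roller [array([755.9,  23.9]), array([ 54.5, 161. ]), np.float64(5.0)] 1091
block [array([621.3,   4. ]), array([ 98.7, 127.8]), np.float64(4.9)] 1188
jaw [array([ 5.025e+02, -2.000e-01]), array([105.7, 151. ]), np.float64(2.8)] 525
lug [array([493.2,   2.3]), array([11.8, 43.9]), np.float64(5.2)] 76
[(192, [580, 37, 30]), (193, [577, 37, 27]), (194, [574, 37, 26]), (195, [571, 37, 31]), (196, [569, 37, 21]), (197, [568, 36, 11]), (198, [565, 36, 13]), (199, [562, 36, 12]), (200, [559, 36, 10]), (201, [556, 36, 10]), (202, [553, 36, 10]), (203, [550, 3
[... 1950 characters left out ...]
8]), (213, [520, -29, 28]), (214, [518, -28, 29]), (215, [515, -28, 31]), (216, [512, -29, 29]), (217, [509, -29, 25]), (218, [506, -28, 32]), (219, [504, -29, 26]), (220, [500, -28, 31]), (221, [498, -28, 30]), (222, [495, -29, 26]), (223, [492, -28, 30]), (224, [490, -30, 16]), (225, [488, -31, 9]), (226, [485, -31, 9]), (227, [482, -31, 9]), (228, [479, -30, 11]), (229, [476, -30, 12])]
tin [array([729.2, 296.1]), array([69.4, 72. ]), np.float64(47.0)] 551
jar [array([566.6, 456.3]), array([77.8, 78.8]), np.float64(88.2)] 437m.py:16: RuntimeWarning: invalid value encountered in cast
  for u in(335,346,358): print([(v,np.round(Pt[v,u]*1000).astype(int).tolist()) for v in range(192,230,1)])
```

View pics/crop1.png

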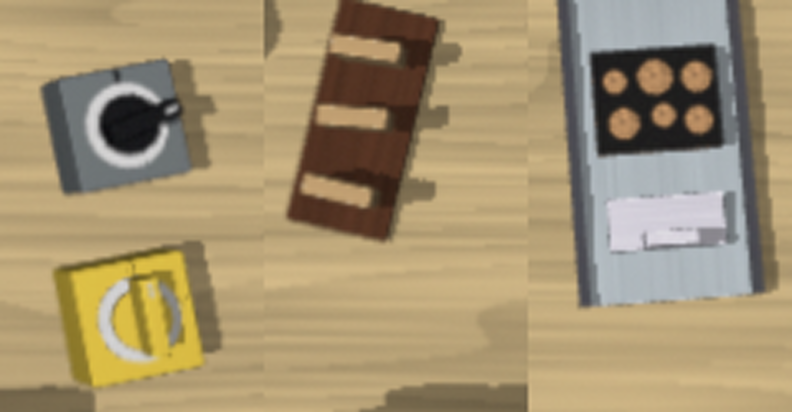

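The crop confirms the grey box with the black handle as the isolator; its lever points right in the picture. I'll plan the first approach.

```bash
cat >> h.py <<'E'
def plan(x,y,z,yaw,n=None,turn=None):
    """rows (tool axes, interface units) to a tool-down pose with tool x at yaw deg; turn: forced total turn deg"""
    s=get_state();p=np.array(s['tool_pos']);r=R.from_quat(s['eef_rot'])
    ex=r.as_matrix()[:,0];y0=np.degrees(np.arctan2(ex[1],ex[0]))
    dy=(yaw-y0+180)%360-180 if turn is None else turn
    g=R.from_euler('z',y0+dy,degrees=True)*R.from_euler('x',180,degrees=True)
    d=np.array([x,y,z])-p
    # tilt is corrected together with the turn
    n=n or int(max(1,np.ceil(np.linalg.norm(d)/.06),np.ceil(abs(dy)/10)))
    tilt=(r.inv()*R.from_euler('z',y0,degrees=True)*R.from_euler('x',180,degrees=True)).as_rotvec()
    print('clock %.2f pos'%s['clock'],np.round(p,4),'yaw %.1f'%y0,'q',np.round(s['q'],2),'op %.3f'%s['opening'],'F',np.round(s['contact_force'],1))
    print('n',n,'turn %.1f wz/row %.4f'%(dy,-dy/180/n),'tilt(deg)',np.round(np.degrees(tilt),2))
    for i in range(n):
        a=np.radians(y0+dy*i/n);c,si=np.cos(a),np.sin(a)
        print('  x %.4f y %.4f z %.4f'%tuple(np.array([c*d[0]+si*d[1],si*d[0]-c*d[1],-d[2]])/n/.8))
E
python3 - <<'E'
from h import *
plan(.48,.27,.24,75.7)
plan(.48,-.30,.24,-157.7)
E
```

```text
clock 0.10 pos [0.1544 0.6051 0.238 ] yaw 75.7 q [-1.29  0.69 -0.19  1.57  0.16  0.9  -0.22] op 1.007 F [-0.3  0.9  0.1]
n 8 turn 0.0 wz/row -0.0000 tilt(deg) [0.01 0.09 0.  ]
  x -0.0382 y 0.0622 z -0.0003
  x -0.0382 y 0.0622 z -0.0003
  x -0.0382 y 0.0622 z -0.0003
  x -0.0382 y 0.0622 z -0.0003
  x -0.0382 y 0.0622 z -0.0003
  x -0.0382 y 0.0622 z -0.0003
  x -0.0382 y 0.0622 z -0.0003
  x -0.0382 y 0.0622 z -0.0003
clock 0.10 pos [0.1544 0.6051 0.238 ] yaw 75.7 q [-1.29  0.69 -0.19  1.57  0.16  0.9  -0.22] op 1.007 F [-0.3  0.9  0.1]
n 17 turn 126.6 wz/row -0.0414 tilt(deg) [0.01 0.09 0.  ]
  x -0.0586 y 0.0396 z -0.0001
  x -0.0632 y 0.0317 z -0.0001
  x -0.0668 y 0.0233 z -0.0001
  x -0.0692 y 0.0144 z -0.0001
  x -0.0705 y 0.0053 z -0.0001
  x -0.0706 y -0.0039 z -0.0001
  x -0.0695 y -0.0130 z -0.0001
  x -0.0672 y -0.0219 z -0.0001
  x -0.0638 y -0.0304 z -0.0001
  x -0.0594 y -0.0384 z -0.0001
  x -0.0539 y -0.0458 z -0.0001
  x -0.0475 y -0.0524 z -0.0001
  x -0.0403 y -0.0581 z -0.0001
  x -0.0324 y -0.0629 z -0.0001
  x -0.0240 y -0.0665 z -0.0001
  x -0.0152 y -0.0691 z -0.0001
  x -0.0061 y -0.0705 z -0.0001
```

Emit:
apply_moves(
  series=[
    {"x":-0.038,"y":0.062},
    {"x":-0.038,"y":0.062},
    {"x":-0.038,"y":0.062},
    {"x":-0.038,"y":0.062},
    {"x":-0.038,"y":0.062},
    {"x":-0.038,"y":0.062},
    {"x":-0.038,"y":0.062},
    {"x":-0.038,"y":0.062},
  ],
)

```text
schema error: expected keys x, y, z, wx, wy, wz, fingers
```

```bash
python3 - <<'E'
from h import *
plan(.493,.02,.24,0,turn=-75)
E
```

```text
clock 0.10 pos [0.1544 0.6051 0.238 ] yaw 75.7 q [-1.29  0.69 -0.19  1.57  0.16  0.9  -0.22] op 1.007 F [-0.3  0.9  0.1]
n 12 turn -75.0 wz/row 0.0347 tilt(deg) [0.01 0.09 0.  ]
  x -0.0503 y 0.0492 z -0.0002
  x -0.0447 y 0.0544 z -0.0002
  x -0.0385 y 0.0590 z -0.0002
  x -0.0318 y 0.0628 z -0.0002
  x -0.0248 y 0.0659 z -0.0002
  x -0.0175 y 0.0682 z -0.0002
  x -0.0100 y 0.0697 z -0.0002
  x -0.0023 y 0.0704 z -0.0002
  x 0.0054 y 0.0702 z -0.0002
  x 0.0130 y 0.0692 z -0.0002
  x 0.0204 y 0.0674 z -0.0002
  x 0.0276 y 0.0648 z -0.0002
```

Emit:
apply_moves(
  series=[
    {"x":-0.038,"y":0.062,"z":0,"wx":0,"wy":0,"wz":0,"fingers":1},
    {"x":-0.038,"y":0.062,"z":0,"wx":0,"wy":0,"wz":0,"fingers":1},
    {"x":-0.038,"y":0.062,"z":0,"wx":0,"wy":0,"wz":0,"fingers":1},
    {"x":-0.038,"y":0.062,"z":0,"wx":0,"wy":0,"wz":0,"fingers":1},
    {"x":-0.038,"y":0.062,"z":0,"wx":0,"wy":0,"wz":0,"fingers":1},
    {"x":-0.038,"y":0.062,"z":0,"wx":0,"wy":0,"wz":0,"fingers":1},
    {"x":-0.038,"y":0.062,"z":0,"wx":0,"wy":0,"wz":0,"fingers":1},
    {"x":-0.038,"y":0.062,"z":0,"wx":0,"wy":0,"wz":0,"fingers":1},
  ],
)

```text
clock: 1.1
tool_pos: [0.4842, 0.2666, 0.2343]
eef_rot: [0.786, 0.618, -0.002, -0.001]
contact_force: [-0.1, 0.7, 0.3]
opening: 1.001
```

```bash
sed -i "s/print('  x %.4f y %.4f z %.4f'%tuple(\(.*\)))$/print('{\"x\":%.3f,\"y\":%.3f,\"z\":%.3f'%tuple(\1),',\"wx\":0,\"wy\":0,\"wz\":%.3f'%(-dy\/180\/n))/" h.py; tail -2 h.py; python3 - <<'E'
from h import *
plan(.503,.02,.24,0,turn=-60,n=8)
E
```

```text
a=np.radians(y0+dy*i/n);c,si=np.cos(a),np.sin(a)
        print('{"x":%.3f,"y":%.3f,"z":%.3f'%tuple(np.array([c*d[0]+si*d[1],si*d[0]-c*d[1],-d[2]])/n/.8),',"wx":0,"wy":0,"wz":%.3f'%(-dy/180/n))
clock 1.10 pos [0.4842 0.2666 0.2343] yaw 76.4 q [-0.43  0.61 -0.26  1.78  0.2   0.78  0.54] op 1.001 F [-0.1  0.7  0.3]
n 8 turn -60.0 wz/row 0.0417 tilt(deg) [-0.28  0.14 -0.  ]
{"x":-0.037,"y":0.012,"z":-0.001 ,"wx":0,"wy":0,"wz":0.042
{"x":-0.035,"y":0.017,"z":-0.001 ,"wx":0,"wy":0,"wz":0.042
{"x":-0.032,"y":0.021,"z":-0.001 ,"wx":0,"wy":0,"wz":0.042
{"x":-0.029,"y":0.025,"z":-0.001 ,"wx":0,"wy":0,"wz":0.042
{"x":-0.026,"y":0.029,"z":-0.001 ,"wx":0,"wy":0,"wz":0.042
{"x":-0.022,"y":0.032,"z":-0.001 ,"wx":0,"wy":0,"wz":0.042
{"x":-0.018,"y":0.034,"z":-0.001 ,"wx":0,"wy":0,"wz":0.042
{"x":-0.013,"y":0.036,"z":-0.001 ,"wx":0,"wy":0,"wz":0.042
```

Emit:
apply_moves(
  series=[
    {"x":-0.037,"y":0.012,"z":0,"wx":0,"wy":0,"wz":0.042,"fingers":1},
    {"x":-0.035,"y":0.017,"z":0,"wx":0,"wy":0,"wz":0.042,"fingers":1},
    {"x":-0.032,"y":0.021,"z":0,"wx":0,"wy":0,"wz":0.042,"fingers":1},
    {"x":-0.029,"y":0.025,"z":0,"wx":0,"wy":0,"wz":0.042,"fingers":1},
    {"x":-0.026,"y":0.029,"z":0,"wx":0,"wy":0,"wz":0.042,"fingers":1},
    {"x":-0.022,"y":0.032,"z":0,"wx":0,"wy":0,"wz":0.042,"fingers":1},
    {"x":-0.018,"y":0.034,"z":0,"wx":0,"wy":0,"wz":0.042,"fingers":1},
    {"x":-0.013,"y":0.036,"z":0,"wx":0,"wy":0,"wz":0.042,"fingers":1},
  ],
)

```text
clock: 2.1
tool_pos: [0.4991, 0.0078, 0.2324]
eef_rot: [0.993, 0.117, -0.004, 0.001]
contact_force: [0.2, 0.1, 0.4]
opening: 1.003
```

```bash
python3 - <<'E'
from h import *
a,P,m=look('wrist');save('w1.png',a);np.savez('w1.npz',a=a,P=P);print(np.round(m['world_from_camera'],3))
plan(.493,-.3065,.20,22.3,n=8)
E
```

```text
[[ 0.972 -0.228 -0.056  0.484]
 [ 0.234  0.933  0.272  0.077]
 [-0.01  -0.277  0.961  0.379]
 [ 0.     0.     0.     1.   ]]
clock 2.15 pos [0.4989 0.0023 0.2324] yaw 12.9 q [-0.13  0.54  0.05  1.95 -0.03  0.67  0.16] op 0.998 F [-0.1 -3.3 -0.5]
n 8 turn 9.4 wz/row -0.0065 tilt(deg) [0.29 0.55 0.  ]
{"x":-0.012,"y":0.047,"z":0.005 ,"wx":0,"wy":0,"wz":-0.007
{"x":-0.013,"y":0.047,"z":0.005 ,"wx":0,"wy":0,"wz":-0.007
{"x":-0.014,"y":0.046,"z":0.005 ,"wx":0,"wy":0,"wz":-0.007
{"x":-0.015,"y":0.046,"z":0.005 ,"wx":0,"wy":0,"wz":-0.007
{"x":-0.015,"y":0.046,"z":0.005 ,"wx":0,"wy":0,"wz":-0.007
{"x":-0.016,"y":0.045,"z":0.005 ,"wx":0,"wy":0,"wz":-0.007
{"x":-0.017,"y":0.045,"z":0.005 ,"wx":0,"wy":0,"wz":-0.007
{"x":-0.018,"y":0.045,"z":0.005 ,"wx":0,"wy":0,"wz":-0.007
```

View pics/w1.png

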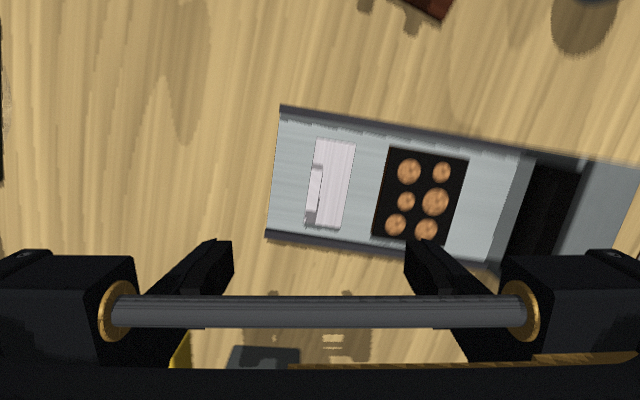

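The wrist view shows the press: jaw and lug at (330,183), block at (420,195), and a clear gap between them. I'll measure the gap and continue to the isolator.

Emit:
apply_moves(
  series=[
    {"x":-0.012,"y":0.047,"z":0.005,"wx":0,"wy":0,"wz":-0.006,"fingers":1},
    {"x":-0.013,"y":0.047,"z":0.005,"wx":0,"wy":0,"wz":-0.006,"fingers":1},
    {"x":-0.014,"y":0.046,"z":0.005,"wx":0,"wy":0,"wz":-0.006,"fingers":1},
    {"x":-0.015,"y":0.046,"z":0.005,"wx":0,"wy":0,"wz":-0.006,"fingers":1},
    {"x":-0.015,"y":0.046,"z":0.005,"wx":0,"wy":0,"wz":-0.006,"fingers":1},
    {"x":-0.016,"y":0.045,"z":0.005,"wx":0,"wy":0,"wz":-0.006,"fingers":1},
    {"x":-0.017,"y":0.045,"z":0.005,"wx":0,"wy":0,"wz":-0.006,"fingers":1},
    {"x":-0.018,"y":0.045,"z":0.0,"wx":0,"wy":0,"wz":-0.006,"fingers":1},
  ],
)

```text
clock: 3.15
tool_pos: [0.4933, -0.3106, 0.2031]
eef_rot: [0.981, 0.196, -0.006, 0.0]
contact_force: [-0.2, 0.8, 0.8]
opening: 1.001
```

```bash
python3 - <<'E'
from h import *
z=np.load('w1.npz');P=z['P']
k=np.zeros((400,640),bool);k[120:250,285:480]=1
q=P[k];q=q[np.isfinite(q[:,0])]
# coarse press frame
a=np.radians(5.1);ex=np.array([np.cos(a),np.sin(a)])
s=q[:,:2]@ex; l=q[:,:2]@np.array([-ex[1],ex[0]])
up=(q[:,2]>.022)&(q[:,2]<.036)&(s<.7)
lm=np.median(l[up]); print('l range',np.percentile(l[up],[1,50,99]))
for o in(-.03,-.01,.01,.03):
    w=up&(abs(l-lm-o)<.005); x=np.sort(s[w]); g=np.diff(x); i=g.argmax(); print(o,'jaw front %.4f block front %.4f gap %.4f'%(x[i],x[i+1],g[i]),'bed z %.4f'%np.median(q[(s>x[i]+.01)&(s<x[i+1]-.01),2]))
lug=(q[:,2]>.058)&(q[:,2]<.08);print(cv2.minAreaRect((q[lug][:,:2]*1000).astype(np.float32)),'s',np.percentile(s[lug],[2,98]))
plan(.4932,-.3064,.15,22.3)
E
```

```text
l range [-0.11986538 -0.03712412  0.03557629]
-0.03 jaw front 0.5307 block front 0.5704 gap 0.0397 bed z 0.0128
-0.01 jaw front 0.5309 block front 0.5705 gap 0.0396 bed z 0.0128
0.01 jaw front 0.5310 block front 0.5704 gap 0.0394 bed z 0.0128
0.03 jaw front 0.5309 block front 0.5708 gap 0.0398 bed z 0.0128
((493.80731201171875, 1.8636760711669922), (11.972701072692871, 43.89317321777344), 4.942867279052734) s [0.48630915 0.49775138]
clock 3.15 pos [ 0.4933 -0.3106  0.2031] yaw 22.6 q [ 0.51  0.68 -0.06  1.73  0.06  0.74  0.81] op 1.001 F [-0.2  0.8  0.8]
n 1 turn -0.3 wz/row 0.0017 tilt(deg) [-0.11  0.64 -0.  ]
{"x":0.002,"y":-0.005,"z":0.066 ,"wx":0,"wy":0,"wz":0.002
```

Emit:
apply_moves(
  series=[
    {"x":0.001,"y":-0.005,"z":0.05,"wx":0,"wy":0.003,"wz":0.001,"fingers":0.5},
    {"x":0.0,"y":0,"z":0.05,"wx":0,"wy":0,"wz":0,"fingers":0},
    {"x":0,"y":0,"z":0.03,"wx":0,"wy":0,"wz":0,"fingers":0},
  ],
)

```text
clock: 3.52
tool_pos: [0.4928, -0.3124, 0.0976]
eef_rot: [0.981, 0.192, 0.001, 0.002]
contact_force: [-0.4, -0.1, -0.3]
opening: 0.689
```

```bash
python3 - <<'E'
from h import *
plan(.4932,-.3064,.076,22.3)
E
```

```text
clock 3.52 pos [ 0.4928 -0.3124  0.0976] yaw 22.2 q [ 0.51  0.83 -0.05  1.81  0.08  0.5   0.8 ] op 0.689 F [-0.4 -0.1 -0.3]
n 1 turn 0.1 wz/row -0.0008 tilt(deg) [ 0.25 -0.06 -0.  ]
{"x":0.003,"y":-0.007,"z":0.027 ,"wx":0,"wy":0,"wz":-0.001
```

Emit:
apply_moves(
  series=[
    {"x":0.003,"y":-0.007,"z":0.027,"wx":0,"wy":0,"wz":0,"fingers":0},
    {"x":0,"y":0,"z":0,"wx":0,"wy":0,"wz":0,"fingers":0},
  ],
)

```text
clock: 3.78
tool_pos: [0.4917, -0.3049, 0.0728]
eef_rot: [0.981, 0.193, -0.001, 0.0]
contact_force: [-0.3, 0.4, 0.4]
opening: 0.501
```

```bash
python3 - <<'E'
from h import *
plan(.4932,-.3064,.076,22.3)
E
```

```text
clock 3.77 pos [ 0.4917 -0.3049  0.0728] yaw 22.3 q [ 0.5   0.87 -0.04  1.83  0.08  0.45  0.79] op 0.501 F [-0.3  0.4  0.4]
n 1 turn 0.0 wz/row -0.0002 tilt(deg) [0.  0.1 0. ]
{"x":0.001,"y":0.003,"z":-0.004 ,"wx":0,"wy":0,"wz":-0.000
```

Good; close with moderate grip, then turn counter-clockwise.

Emit:
apply_moves(
  series=[
    {"x":0.001,"y":0.002,"z":-0.004,"wx":0,"wy":0,"wz":0,"fingers":-1},
    {"x":0,"y":0,"z":0,"wx":0,"wy":0,"wz":0,"fingers":-1},
    {"x":0,"y":0,"z":0,"wx":0,"wy":0,"wz":0,"fingers":-1},
    {"x":0,"y":0,"z":0,"wx":0,"wy":0,"wz":0,"fingers":-1},
  ],
  force=25,
)

```text
clock: 4.28
tool_pos: [0.4946, -0.3073, 0.0787]
eef_rot: [0.981, 0.193, 0.001, 0.002]
contact_force: [0.5, -0.3, -8.0]
opening: 0.18
```

Emit:
apply_moves(
  series=[
    {"x":0,"y":0,"z":0,"wx":0,"wy":0,"wz":-0.05,"fingers":-1},
    {"x":0,"y":0,"z":0,"wx":0,"wy":0,"wz":-0.05,"fingers":-1},
    {"x":0,"y":0,"z":0,"wx":0,"wy":0,"wz":-0.05,"fingers":-1},
    {"x":0,"y":0,"z":0,"wx":0,"wy":0,"wz":-0.05,"fingers":-1},
  ],
)

```text
clock: 4.78
tool_pos: [0.4949, -0.307, 0.0786]
eef_rot: [0.869, 0.495, 0.0, 0.002]
contact_force: [1.1, 0.5, -3.4]
opening: 0.181
```

```bash
python3 - <<'E'
from h import *
plan(.4932,-.3064,.076,102.3); print(get_state()['moment'])
E
```

```text
clock 4.78 pos [ 0.4949 -0.307   0.0786] yaw 59.3 q [ 0.59  0.86 -0.2   1.82  0.33  0.49  1.2 ] op 0.181 F [ 1.1  0.5 -3.4]
n 5 turn 43.0 wz/row -0.0478 tilt(deg) [0.22 0.08 0.  ]
{"x":-0.000,"y":-0.000,"z":0.001 ,"wx":0,"wy":0,"wz":-0.048
{"x":-0.000,"y":-0.000,"z":0.001 ,"wx":0,"wy":0,"wz":-0.048
{"x":0.000,"y":-0.000,"z":0.001 ,"wx":0,"wy":0,"wz":-0.048
{"x":0.000,"y":-0.000,"z":0.001 ,"wx":0,"wy":0,"wz":-0.048
{"x":0.000,"y":-0.000,"z":0.001 ,"wx":0,"wy":0,"wz":-0.048
[ 0.13737771 -0.06535414 -0.10831029]
```

Turning well (moment −0.11 N m).

Emit:
apply_moves(
  series=[
    {"x":0,"y":0,"z":0,"wx":0,"wy":0,"wz":-0.05,"fingers":-1},
    {"x":0,"y":0,"z":0,"wx":0,"wy":0,"wz":-0.05,"fingers":-1},
    {"x":0,"y":0,"z":0,"wx":0,"wy":0,"wz":-0.05,"fingers":-1},
    {"x":0,"y":0,"z":0,"wx":0,"wy":0,"wz":-0.05,"fingers":-1},
    {"x":0,"y":0,"z":0,"wx":0,"wy":0,"wz":-0.03,"fingers":-1},
  ],
)

```text
clock: 5.4
tool_pos: [0.495, -0.3065, 0.0786]
eef_rot: [0.63, 0.777, 0.0, 0.002]
contact_force: [2.1, 0.0, -2.4]
opening: 0.178
```

```bash
python3 - <<'E'
from h import *
plan(.4932,-.3064,.076,102.3); print(get_state()['moment'])
E
```

```text
clock 5.40 pos [ 0.495  -0.3065  0.0786] yaw 101.9 q [ 0.7   0.88 -0.39  1.81  0.59  0.56  1.71] op 0.178 F [ 2.1  0.  -2.4]
n 1 turn 0.4 wz/row -0.0020 tilt(deg) [0.17 0.14 0.  ]
{"x":0.001,"y":-0.002,"z":0.003 ,"wx":0,"wy":0,"wz":-0.002
[ 0.22980588 -0.31608847 -0.48351311]
```

Emit:
apply_moves(
  series=[
    {"x":0,"y":0,"z":0,"wx":0,"wy":0,"wz":0,"fingers":1},
    {"x":0,"y":0,"z":0,"wx":0,"wy":0,"wz":0,"fingers":1},
    {"x":0,"y":0,"z":-0.04,"wx":0,"wy":0,"wz":0,"fingers":1},
    {"x":0,"y":0,"z":-0.07,"wx":0,"wy":0,"wz":0,"fingers":1},
    {"x":0,"y":0,"z":-0.05,"wx":0,"wy":0,"wz":0,"fingers":1},
  ],
)

```text
clock: 6.02
tool_pos: [0.4925, -0.3063, 0.2076]
eef_rot: [0.632, 0.775, -0.001, -0.001]
contact_force: [0.5, -0.5, 0.4]
opening: 0.723
```

```bash
python3 - <<'E'
from h import *
plan(.433,.268,.23,80,n=11)
E
```

```text
clock 6.03 pos [ 0.4925 -0.3063  0.2076] yaw 101.6 q [ 0.78  0.71 -0.52  1.73  0.45  0.83  1.82] op 0.723 F [ 0.5 -0.5  0.4]
n 11 turn -21.6 wz/row 0.0109 tilt(deg) [-0.18 -0.02  0.  ]
{"x":0.065,"y":0.006,"z":-0.003 ,"wx":0,"wy":0,"wz":0.011
{"x":0.065,"y":0.004,"z":-0.003 ,"wx":0,"wy":0,"wz":0.011
{"x":0.066,"y":0.002,"z":-0.003 ,"wx":0,"wy":0,"wz":0.011
{"x":0.066,"y":-0.000,"z":-0.003 ,"wx":0,"wy":0,"wz":0.011
{"x":0.066,"y":-0.003,"z":-0.003 ,"wx":0,"wy":0,"wz":0.011
{"x":0.065,"y":-0.005,"z":-0.003 ,"wx":0,"wy":0,"wz":0.011
{"x":0.065,"y":-0.007,"z":-0.003 ,"wx":0,"wy":0,"wz":0.011
{"x":0.065,"y":-0.009,"z":-0.003 ,"wx":0,"wy":0,"wz":0.011
{"x":0.065,"y":-0.011,"z":-0.003 ,"wx":0,"wy":0,"wz":0.011
{"x":0.064,"y":-0.014,"z":-0.003 ,"wx":0,"wy":0,"wz":0.011
{"x":0.064,"y":-0.016,"z":-0.003 ,"wx":0,"wy":0,"wz":0.011
```

Emit:
apply_moves(
  series=[
    {"x":0.065,"y":0.012,"z":-0.003,"wx":0,"wy":0,"wz":0.011,"fingers":1},
    {"x":0.065,"y":0.012,"z":-0.003,"wx":0,"wy":0,"wz":0.011,"fingers":1},
    {"x":0.066,"y":0.012,"z":-0.003,"wx":0,"wy":0,"wz":0.011,"fingers":1},
    {"x":0.066,"y":0.01,"z":-0.003,"wx":0,"wy":0,"wz":0.011,"fingers":1},
    {"x":0.066,"y":0.008,"z":-0.003,"wx":0,"wy":0,"wz":0.011,"fingers":1},
    {"x":0.065,"y":0.006,"z":-0.003,"wx":0,"wy":0,"wz":0.011,"fingers":1},
    {"x":0.065,"y":0.004,"z":-0.003,"wx":0,"wy":0,"wz":0.011,"fingers":1},
    {"x":0.065,"y":0.002,"z":-0.003,"wx":0,"wy":0,"wz":0.011,"fingers":1},
  ],
)

```text
clock: 7.02
tool_pos: [0.5211, 0.1201, 0.231]
eef_rot: [0.744, 0.668, 0.001, 0.007]
contact_force: [-0.0, 0.4, -0.0]
opening: 0.997
```

Emit:
apply_moves(
  series=[
    {"x":0.06,"y":0,"z":-0.003,"wx":0,"wy":0,"wz":0.011,"fingers":1},
    {"x":0.04,"y":0,"z":0,"wx":0,"wy":0,"wz":0.011,"fingers":1},
    {"x":0,"y":0,"z":0,"wx":0,"wy":0,"wz":0,"fingers":1},
    {"x":0,"y":0,"z":0,"wx":0,"wy":0,"wz":0,"fingers":1},
  ],
)

```text
clock: 7.52
tool_pos: [0.5302, 0.2067, 0.2341]
eef_rot: [0.767, 0.642, 0.003, 0.007]
contact_force: [0.2, -0.8, -1.0]
opening: 1.0
```

```bash
python3 - <<'E'
from h import *
a,P,m=look('wrist');save('w2.png',a)
k=np.isfinite(P[...,2])&(P[...,2]>.056)&(P[...,2]<.075)
n,lab,st,_=cv2.connectedComponentsWithStats(k.astype(np.uint8))
for i in range(1,n):
    if st[i,4]>300:
        q=(P[lab==i][:,:2]*1000).astype(np.float32);print(st[i],cv2.minAreaRect(q),np.median(P[lab==i][:,2]))
plan(.433,.278,.12,80)
# isolator check from the top camera
t,Pt,_=look('top');s=np.zeros((400,640),bool);s[198:247,425:485]=1
print('handle',rect(Pt,[-9,-9,.085],[9,9,.12],s))
E
```

```text
[ 345   61   63   22 1173] ((434.029296875, 277.8263244628906), (57.412742614746094, 16.558849334716797), 77.949462890625) 0.06449840822084602
[344 127  60  23 998] ((495.3101501464844, 267.8516540527344), (58.64105987548828, 16.216962814331055), 86.46035766601562) 0.06435678544104959
[521 140  52  68 679] ((556.8525390625, 434.5137939453125), (30.537431716918945, 72.74960327148438), 65.57749938964844) 0.06573642324657936
[ 552  147   50   64 1118] ((575.080322265625, 473.6022033691406), (31.589908599853516, 67.7509765625), 65.61595153808594) 0.0660889671100598
[100 170  47  24 547] ((493.6713562011719, 2.4365100860595703), (12.285277366638184, 44.62184143066406), 4.811518669128418) 0.06787295273704014
[344 185  56  18 915] ((552.8739013671875, 257.8899841308594), (58.02889633178711, 16.5396785736084), 82.47073364257812) 0.06428961987250509
[ 169  341  105   28 1384] ((727.4202270507812, 43.94844436645508), (134.7985382080078, 41.710636138916016), 75.95234680175781) 0.0662846549708046
clock 7.58 pos [0.5302 0.2069 0.2341] yaw 79.9 q [-0.25  0.63 -0.36  1.75  0.3   0.81  0.64] op 0.998 F [-0.8  0.2  0.2]
n 3 turn 0.1 wz/row -0.0002 tilt(deg) [0.78 0.22 0.  ]
{"x":0.022,"y":-0.045,"z":0.048 ,"wx":0,"wy":0,"wz":-0.000
{"x":0.022,"y":-0.045,"z":0.048 ,"wx":0,"wy":0,"wz":-0.000
{"x":0.022,"y":-0.045,"z":0.048 ,"wx":0,"wy":0,"wz":-0.000
handle (176, ((496.7128601074219, -304.14373779296875), (64.05740356445312, 18.26538848876953), 11.922075271606445))
```

View pics/w2.png

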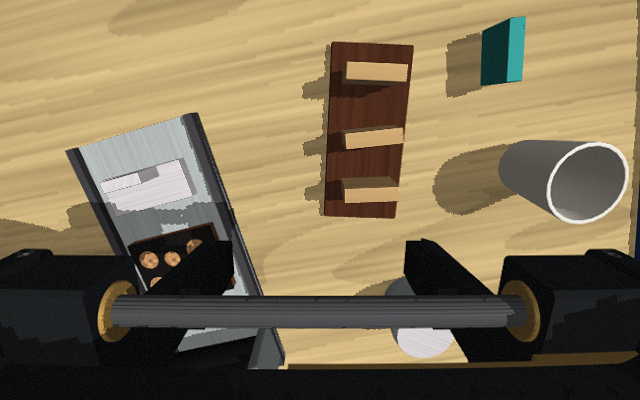

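The wrist view shows the three spacers at (376,72), (373,138) and (370,194), with the turquoise decoy apart at (503,50). The handle now measures 11.9°, in line with the box, so it is off. I'll grip the spacer at (0.434, 0.278).

```bash
python3 - <<'E'
from h import *
plan(.434,.278,.12,78,n=4)
E
```

```text
clock 7.62 pos [0.5303 0.2065 0.2341] yaw 79.9 q [-0.25  0.63 -0.36  1.75  0.3   0.81  0.64] op 1.003 F [-1.1 -0.4 -0.2]
n 4 turn -1.9 wz/row 0.0026 tilt(deg) [0.78 0.23 0.  ]
{"x":0.017,"y":-0.034,"z":0.036 ,"wx":0,"wy":0,"wz":0.003
{"x":0.016,"y":-0.034,"z":0.036 ,"wx":0,"wy":0,"wz":0.003
{"x":0.016,"y":-0.034,"z":0.036 ,"wx":0,"wy":0,"wz":0.003
{"x":0.016,"y":-0.034,"z":0.036 ,"wx":0,"wy":0,"wz":0.003
```

Emit:
apply_moves(
  series=[
    {"x":0.017,"y":-0.034,"z":0.036,"wx":0.004,"wy":0.001,"wz":0.003,"fingers":1},
    {"x":0.017,"y":-0.034,"z":0.036,"wx":0,"wy":0,"wz":0.003,"fingers":1},
    {"x":0.017,"y":-0.034,"z":0.036,"wx":0,"wy":0,"wz":0.003,"fingers":1},
    {"x":0.015,"y":-0.032,"z":0.034,"wx":0,"wy":0,"wz":0.003,"fingers":1},
    {"x":0,"y":0,"z":0,"wx":0,"wy":0,"wz":0,"fingers":1},
  ],
)

```text
clock: 8.25
tool_pos: [0.4378, 0.2721, 0.118]
eef_rot: [0.784, 0.621, 0.001, 0.003]
contact_force: [0.9, -0.4, 0.2]
opening: 1.001
```

```bash
python3 - <<'E'
from h import *
plan(.434,.278,.038,78,n=3)
E
```

```text
clock 8.25 pos [0.4378 0.2721 0.118 ] yaw 76.8 q [-0.51  0.75 -0.22  2.    0.38  0.43  0.32] op 1.001 F [ 0.9 -0.4  0.2]
n 3 turn 1.2 wz/row -0.0022 tilt(deg) [0.3  0.13 0.  ]
{"x":0.002,"y":-0.002,"z":0.033 ,"wx":0,"wy":0,"wz":-0.002
{"x":0.002,"y":-0.002,"z":0.033 ,"wx":0,"wy":0,"wz":-0.002
{"x":0.002,"y":-0.002,"z":0.033 ,"wx":0,"wy":0,"wz":-0.002
```

Emit:
apply_moves(
  series=[
    {"x":0.007,"y":-0.006,"z":0.025,"wx":0.001,"wy":0,"wz":-0.006,"fingers":1},
    {"x":0,"y":0,"z":0.035,"wx":0,"wy":0,"wz":0,"fingers":1},
    {"x":0,"y":0,"z":0.03,"wx":0,"wy":0,"wz":0,"fingers":1},
    {"x":0,"y":0,"z":0,"wx":0,"wy":0,"wz":0,"fingers":1},
  ],
)

```text
clock: 8.75
tool_pos: [0.4436, 0.2727, 0.0483]
eef_rot: [0.781, 0.624, 0.004, 0.005]
contact_force: [-0.3, -0.8, 0.3]
opening: 1.002
```

```bash
python3 - <<'E'
from h import *
plan(.434,.278,.038,78,n=1)
E
```

```text
clock 8.75 pos [0.4436 0.2727 0.0483] yaw 77.3 q [-0.56  0.87 -0.14  2.02  0.44  0.27  0.28] op 1.002 F [-0.3 -0.8  0.3]
n 1 turn 0.7 wz/row -0.0041 tilt(deg) [0.66 0.02 0.  ]
{"x":0.004,"y":-0.013,"z":0.013 ,"wx":0,"wy":0,"wz":-0.004
```

Emit:
apply_moves(
  series=[
    {"x":0.004,"y":-0.013,"z":0.005,"wx":0.003,"wy":0,"wz":-0.004,"fingers":1},
    {"x":0,"y":0,"z":0.008,"wx":0,"wy":0,"wz":0,"fingers":1},
    {"x":0,"y":0,"z":0,"wx":0,"wy":0,"wz":0,"fingers":1},
  ],
)

```text
clock: 9.12
tool_pos: [0.4365, 0.2778, 0.04]
eef_rot: [0.778, 0.628, 0.003, 0.001]
contact_force: [0.1, 0.4, -0.5]
opening: 0.999
```

```bash
python3 - <<'E'
from h import *
plan(.434,.278,.038,78,n=1)
E
```

```text
clock 9.12 pos [0.4365 0.2778 0.04  ] yaw 77.9 q [-0.58  0.89 -0.13  2.03  0.44  0.25  0.27] op 0.999 F [ 0.1  0.4 -0.5]
n 1 turn 0.1 wz/row -0.0008 tilt(deg) [ 0.3  -0.16 -0.  ]
{"x":-0.000,"y":-0.003,"z":0.002 ,"wx":0,"wy":0,"wz":-0.001
```

Emit:
apply_moves(
  series=[
    {"x":0,"y":-0.003,"z":0.002,"wx":0.002,"wy":-0.001,"wz":-0.001,"fingers":1},
    {"x":0,"y":0,"z":0,"wx":0,"wy":0,"wz":0,"fingers":-1},
    {"x":0,"y":0,"z":0,"wx":0,"wy":0,"wz":0,"fingers":-1},
    {"x":0,"y":0,"z":0,"wx":0,"wy":0,"wz":0,"fingers":-1},
    {"x":0,"y":0,"z":0,"wx":0,"wy":0,"wz":0,"fingers":-1},
  ],
  force=25,
)

```text
clock: 9.75
tool_pos: [0.4344, 0.2787, 0.039]
eef_rot: [0.777, 0.63, -0.0, -0.0]
contact_force: [0.1, -0.4, -1.3]
opening: 0.657
```

Emit:
apply_moves(
  series=[
    {"x":0,"y":0,"z":-0.03,"wx":0,"wy":0,"wz":0,"fingers":-1},
    {"x":0,"y":0,"z":-0.06,"wx":0,"wy":0,"wz":0,"fingers":-1},
    {"x":0,"y":0,"z":-0.06,"wx":0,"wy":0,"wz":0,"fingers":-1},
  ],
)

```text
clock: 10.12
tool_pos: [0.4324, 0.2772, 0.1585]
eef_rot: [0.776, 0.63, -0.005, -0.0]
contact_force: [1.3, -0.2, -0.6]
opening: 0.656
```

```bash
python3 - <<'E'
from h import *
a=np.radians(5.0);ex=np.array([np.cos(a),np.sin(a)]);ey=np.array([-ex[1],ex[0]])
# press lines in the 5.0 deg frame from the wrist views: block front middle
z=np.load('w1.npz')['P'];lug=np.array([.4937,.0021])
print('lug s,l',lug@ex,lug@ey)
l=lug@ey; T=.5590*ex+l*ey; print('place',T)
plan(T[0],T[1],.16,95,n=6)
E
```

```text
lug s,l 0.49200434950766486 -0.04093678132852617
place [0.56044071 0.00793906]
clock 10.12 pos [0.4324 0.2772 0.1585] yaw 78.1 q [-0.48  0.68 -0.29  1.96  0.35  0.55  0.35] op 0.656 F [ 1.3 -0.2 -0.6]
n 6 turn 16.9 wz/row -0.0156 tilt(deg) [-0.34  0.39 -0.  ]
{"x":-0.049,"y":0.038,"z":-0.000 ,"wx":0,"wy":0,"wz":-0.016
{"x":-0.051,"y":0.035,"z":-0.000 ,"wx":0,"wy":0,"wz":-0.016
{"x":-0.053,"y":0.033,"z":-0.000 ,"wx":0,"wy":0,"wz":-0.016
{"x":-0.054,"y":0.030,"z":-0.000 ,"wx":0,"wy":0,"wz":-0.016
{"x":-0.056,"y":0.027,"z":-0.000 ,"wx":0,"wy":0,"wz":-0.016
{"x":-0.057,"y":0.025,"z":-0.000 ,"wx":0,"wy":0,"wz":-0.016
```

Emit:
apply_moves(
  series=[
    {"x":-0.049,"y":0.038,"z":-0.003,"wx":-0.001,"wy":0.001,"wz":-0.016,"fingers":-1},
    {"x":-0.051,"y":0.035,"z":0,"wx":0,"wy":0,"wz":-0.016,"fingers":-1},
    {"x":-0.053,"y":0.033,"z":0,"wx":0,"wy":0,"wz":-0.016,"fingers":-1},
    {"x":-0.054,"y":0.03,"z":0,"wx":0,"wy":0,"wz":-0.016,"fingers":-1},
    {"x":-0.056,"y":0.027,"z":0,"wx":0,"wy":0,"wz":-0.016,"fingers":-1},
    {"x":-0.05,"y":0.02,"z":0,"wx":0,"wy":0,"wz":-0.016,"fingers":-1},
    {"x":0,"y":0,"z":0,"wx":0,"wy":0,"wz":0,"fingers":-1},
    {"x":0,"y":0,"z":0,"wx":0,"wy":0,"wz":0,"fingers":-1},
  ],
)

```text
clock: 11.12
tool_pos: [0.5644, 0.0092, 0.1642]
eef_rot: [0.669, 0.744, 0.002, 0.0]
contact_force: [0.1, -0.2, -0.4]
opening: 0.656
```

```bash
python3 - <<'E'
from h import *
plan(.5604,.0079,.09,95,n=2)
E
```

```text
clock 11.12 pos [0.5644 0.0092 0.1642] yaw 96.1 q [ 0.18  0.74 -0.47  1.82  0.49  0.7   1.11] op 0.656 F [ 0.1 -0.2 -0.4]
n 2 turn -1.1 wz/row 0.0030 tilt(deg) [ 0.21 -0.14 -0.  ]
{"x":-0.001,"y":-0.003,"z":0.046 ,"wx":0,"wy":0,"wz":0.003
{"x":-0.001,"y":-0.003,"z":0.046 ,"wx":0,"wy":0,"wz":0.003
```

Emit:
apply_moves(
  series=[
    {"x":-0.001,"y":-0.004,"z":0.04,"wx":0.001,"wy":-0.001,"wz":0.004,"fingers":-1},
    {"x":0,"y":-0.002,"z":0.04,"wx":0,"wy":0,"wz":0.001,"fingers":-1},
    {"x":0,"y":0,"z":0,"wx":0,"wy":0,"wz":0,"fingers":-1},
    {"x":0,"y":0,"z":0,"wx":0,"wy":0,"wz":0,"fingers":-1},
  ],
)

```text
clock: 11.62
tool_pos: [0.5593, 0.0144, 0.1007]
eef_rot: [0.672, 0.741, 0.002, 0.0]
contact_force: [0.4, -0.2, -0.3]
opening: 0.652
```

```bash
python3 - <<'E'
from h import *
plan(.5604,.0079,.043,95,n=1)
b,Pb,_=look('side'); save('s2.png',cv2.resize(b[120:270,170:390],None,fx=3,fy=3,interpolation=cv2.INTER_CUBIC))
E
```

```text
clock 11.62 pos [0.5593 0.0144 0.1007] yaw 95.6 q [ 0.12  0.83 -0.39  1.87  0.56  0.55  1.02] op 0.652 F [ 0.4 -0.2 -0.3]
n 1 turn -0.6 wz/row 0.0034 tilt(deg) [ 0.14 -0.11 -0.  ]
{"x":-0.008,"y":0.001,"z":0.072 ,"wx":0,"wy":0,"wz":0.003
```

View pics/s2.png

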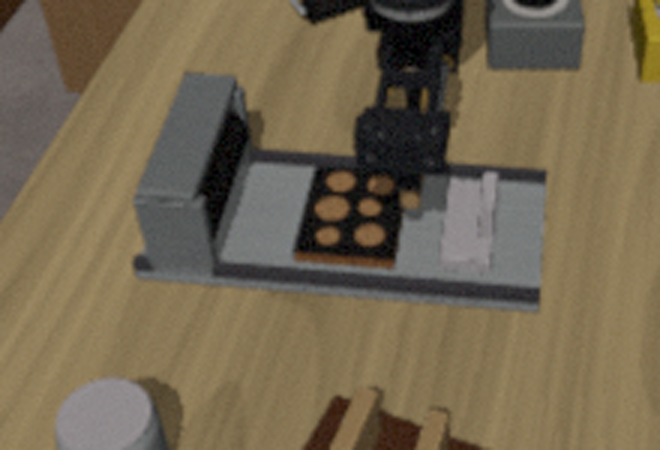

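The side view shows the held spacer over the gap at (410,195), with jaw and block clear. I'll descend.

Emit:
apply_moves(
  series=[
    {"x":-0.007,"y":0.001,"z":0.03,"wx":0,"wy":0,"wz":0.003,"fingers":-1},
    {"x":0,"y":0,"z":0.025,"wx":0,"wy":0,"wz":0,"fingers":-1},
    {"x":0,"y":0,"z":0,"wx":0,"wy":0,"wz":0,"fingers":-1},
    {"x":0,"y":0,"z":0,"wx":0,"wy":0,"wz":0,"fingers":-1},
  ],
)

```text
clock: 12.18
tool_pos: [0.5646, 0.0106, 0.0612]
eef_rot: [0.675, 0.738, 0.005, 0.003]
contact_force: [-0.2, 0.6, -0.1]
opening: 0.655
```

```bash
python3 - <<'E'
from h import *
plan(.5604,.0079,.041,95,n=1)
E
```

```text
clock 12.18 pos [0.5646 0.0106 0.0612] yaw 95.1 q [ 0.1   0.89 -0.34  1.88  0.61  0.46  0.99] op 0.655 F [-0.2  0.6 -0.1]
n 1 turn -0.1 wz/row 0.0005 tilt(deg) [ 0.69 -0.17 -0.  ]
{"x":-0.003,"y":-0.005,"z":0.025 ,"wx":0,"wy":0,"wz":0.001
```

Emit:
apply_moves(
  series=[
    {"x":-0.003,"y":-0.007,"z":0,"wx":0.003,"wy":-0.001,"wz":0,"fingers":-1},
    {"x":0,"y":-0.001,"z":0.008,"wx":0.001,"wy":0,"wz":0,"fingers":-1},
    {"x":0,"y":0,"z":0,"wx":0,"wy":0,"wz":0,"fingers":-1},
  ],
)

```text
clock: 12.55
tool_pos: [0.559, 0.0075, 0.0564]
eef_rot: [0.675, 0.738, 0.001, 0.001]
contact_force: [0.8, -0.0, -0.8]
opening: 0.656
```

```bash
python3 - <<'E'
from h import *
plan(.5604,.0079,.041,95,n=1)
E
```

```text
clock 12.55 pos [0.559  0.0075 0.0564] yaw 95.1 q [ 0.1   0.9  -0.33  1.89  0.61  0.46  0.98] op 0.656 F [ 0.8 -0.  -0.8]
n 1 turn -0.1 wz/row 0.0004 tilt(deg) [0.1  0.02 0.  ]
{"x":0.000,"y":0.002,"z":0.019 ,"wx":0,"wy":0,"wz":0.000
```

Emit:
apply_moves(
  series=[
    {"x":0,"y":0,"z":0.009,"wx":0,"wy":0,"wz":0,"fingers":-1},
    {"x":0,"y":0,"z":0.007,"wx":0,"wy":0,"wz":0,"fingers":-1},
    {"x":0,"y":0,"z":0,"wx":0,"wy":0,"wz":0,"fingers":-1},
  ],
)

```text
clock: 12.92
tool_pos: [0.559, 0.0076, 0.0425]
eef_rot: [0.675, 0.738, 0.0, 0.001]
contact_force: [-0.5, 0.1, -0.1]
opening: 0.657
```

```bash
python3 - <<'E'
from h import *
plan(.5604,.0079,.041,95,n=1)
E
```

```text
clock 12.93 pos [0.559  0.0076 0.0425] yaw 95.1 q [ 0.09  0.92 -0.31  1.89  0.63  0.43  0.97] op 0.657 F [-0.5  0.1 -0.1]
n 1 turn -0.1 wz/row 0.0004 tilt(deg) [0.08 0.01 0.  ]
{"x":0.000,"y":0.002,"z":0.002 ,"wx":0,"wy":0,"wz":0.000
```

Now push it forward gently to meet the block (world +x = tool +y), then touch down.

Emit:
apply_moves(
  series=[
    {"x":0,"y":0.003,"z":0.002,"wx":0,"wy":0,"wz":0,"fingers":-1},
    {"x":0,"y":0.002,"z":0.001,"wx":0,"wy":0,"wz":0,"fingers":-1},
    {"x":0,"y":0.001,"z":0.001,"wx":0,"wy":0,"wz":0,"fingers":-1},
  ],
)

```text
clock: 13.3
tool_pos: [0.5615, 0.0079, 0.041]
eef_rot: [0.675, 0.738, -0.002, -0.0]
contact_force: [-2.2, 0.1, 7.8]
opening: 0.657
```

```bash
python3 - <<'E'
from h import *
plan(.5604,.0079,.041,95,n=1);print(get_state()['moment'])
E
```

```text
clock 13.30 pos [0.5615 0.0079 0.041 ] yaw 95.1 q [ 0.09  0.92 -0.31  1.88  0.62  0.44  0.97] op 0.657 F [-2.2  0.1  7.8]
n 1 turn -0.1 wz/row 0.0006 tilt(deg) [-0.18  0.13 -0.  ]
{"x":0.000,"y":-0.001,"z":-0.000 ,"wx":0,"wy":0,"wz":0.001
[0.09381438 0.70154046 0.01090518]
```

Emit:
apply_moves(
  series=[
    {"x":0,"y":0.003,"z":-0.001,"wx":0,"wy":0,"wz":0,"fingers":-1},
    {"x":0,"y":0.003,"z":0,"wx":0,"wy":0,"wz":0,"fingers":-1},
    {"x":0,"y":0,"z":0,"wx":0,"wy":0,"wz":0,"fingers":-1},
  ],
)

```text
clock: 13.68
tool_pos: [0.5646, 0.0081, 0.0416]
eef_rot: [0.675, 0.738, -0.004, -0.001]
contact_force: [-1.0, -0.5, 0.6]
opening: 0.657
```

```bash
python3 - <<'E'
from h import *
plan(.5624,.0079,.041,95,n=1);print(get_state()['moment'])
E
```

```text
clock 13.68 pos [0.5646 0.0081 0.0416] yaw 95.1 q [ 0.09  0.93 -0.32  1.87  0.62  0.46  0.98] op 0.657 F [-1.  -0.5  0.6]
n 1 turn -0.1 wz/row 0.0007 tilt(deg) [-0.4   0.16 -0.  ]
{"x":-0.000,"y":-0.003,"z":0.001 ,"wx":0,"wy":0,"wz":0.001
[0.02397974 0.18631386 0.03616846]
```

Emit:
apply_moves(
  series=[
    {"x":0,"y":0.003,"z":0,"wx":-0.001,"wy":0,"wz":0,"fingers":-1},
    {"x":0,"y":0.003,"z":0.001,"wx":0,"wy":0,"wz":0,"fingers":-1},
  ],
)

```text
clock: 13.92
tool_pos: [0.5649, 0.0079, 0.041]
eef_rot: [0.675, 0.738, -0.006, -0.003]
contact_force: [-10.5, -0.9, 23.1]
opening: 0.653
```

```bash
python3 - <<'E'
from h import *
plan(.5624,.0079,.041,95,n=1);print(get_state()['moment'])
E
```

```text
clock 13.93 pos [0.5649 0.0079 0.041 ] yaw 95.1 q [ 0.09  0.93 -0.32  1.86  0.62  0.47  0.99] op 0.653 F [-10.5  -0.9  23.1]
n 1 turn -0.1 wz/row 0.0007 tilt(deg) [-0.73  0.27 -0.  ]
{"x":0.000,"y":-0.003,"z":0.000 ,"wx":0,"wy":0,"wz":0.001
[0.23997118 2.38359531 0.09119821]
```

The spacer is against the block and on the bed. I'll release, rise and look.

Emit:
apply_moves(
  series=[
    {"x":0,"y":-0.001,"z":-0.001,"wx":-0.003,"wy":0,"wz":0,"fingers":-1},
    {"x":0,"y":0,"z":0,"wx":0,"wy":0,"wz":0,"fingers":1},
    {"x":0,"y":0,"z":0,"wx":0,"wy":0,"wz":0,"fingers":1},
    {"x":0,"y":0,"z":0,"wx":0,"wy":0,"wz":0,"fingers":1},
    {"x":0,"y":0,"z":-0.03,"wx":0,"wy":0,"wz":0,"fingers":1},
    {"x":0,"y":-0.02,"z":-0.06,"wx":0,"wy":0,"wz":0,"fingers":1},
    {"x":0,"y":-0.05,"z":-0.03,"wx":0,"wy":0,"wz":0,"fingers":-1},
    {"x":0,"y":-0.05,"z":0,"wx":0,"wy":0,"wz":0,"fingers":-1},
  ],
)

```text
clock: 14.92
tool_pos: [0.4741, 0.0011, 0.1399]
eef_rot: [0.675, 0.737, 0.003, 0.004]
contact_force: [-0.3, -0.7, 0.8]
opening: 0.793
```

```bash
cat > chk.py <<'E'
from h import *
def chk(f=None):
    b,P,_=look('side')
    a=np.radians(5.);ex=np.array([np.cos(a),np.sin(a)]);ey=np.array([-ex[1],ex[0]])
    c=P[120:260,215:360]; s=c[...,:2]@ex;l=c[...,:2]@ey;z=c[...,2]
    k=(z>.056)&(z<.075)&(s>.535)&(s<.6)&(abs(l+.041)<.05)
    if k.sum()>5: print('spacer top',k.sum(),cv2.minAreaRect((np.stack([s[k],l[k]],1)*1000).astype(np.float32)),np.median(z[k]))
    k=(z>.056)&(z<.075)&(s>.47)&(s<.535)&(abs(l+.041)<.03)
    if k.sum()>5: print('lug top',k.sum(),cv2.minAreaRect((np.stack([s[k],l[k]],1)*1000).astype(np.float32)))
    for o in(-.04,.04):
        k=(z>.022)&(z<.034)&(s>.48)&(s<.6)&(abs(l+.041-o)<.008)
        if k.any():
            x=np.sort(s[k]);g=np.diff(x);i=g.argmax();print('o',o,'jaw front/block front',x[i],x[i+1])
    if f: save(f,cv2.resize(b[120:270,170:390],None,fx=3,fy=3,interpolation=cv2.INTER_CUBIC))
E
python3 - <<'E'
from chk import *
chk('s3.png');plan(.458,-.001,.12,95)
E
```

```text
spacer top 106 ((563.7010498046875, -36.675636291503906), (58.66458511352539, 15.767430305480957), 89.64295196533203) 0.063455585055891
lug top 66 ((493.63702392578125, -36.73341369628906), (42.6513786315918, 11.766701698303223), 89.80834197998047)
o -0.04 jaw front/block front 0.5323820138542549 0.5779863678396289
o 0.04 jaw front/block front 0.5325400665389474 0.5582834984513049
clock 14.97 pos [ 4.663e-01 -3.000e-04  1.391e-01] yaw 95.1 q [ 0.13  0.68 -0.37  2.12  0.58  0.44  0.96] op 0.751 F [-6.3 -1.   0.9]
n 1 turn -0.1 wz/row 0.0005 tilt(deg) [-0.05  0.21 -0.  ]
{"x":0.000,"y":-0.010,"z":0.024 ,"wx":0,"wy":0,"wz":0.000
```

View pics/s3.png

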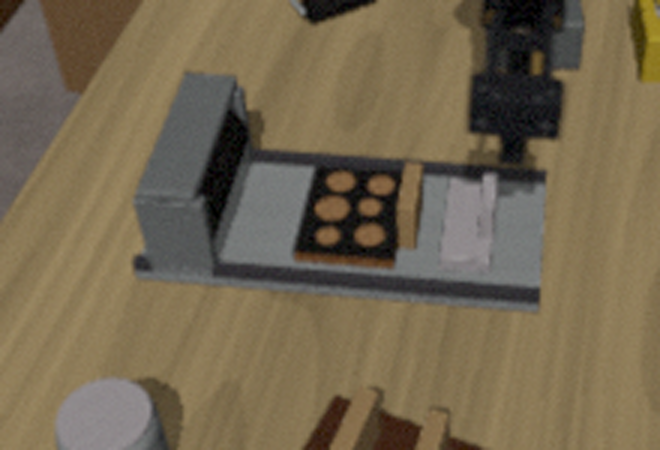

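The spacer stands square and upright against the block at (410,205) in the crop, with a 23.2 mm gap to the jaw, less than the 26 mm travel. One spacer should be enough, and the push will show it. I'll bring the closed fingers down behind the lug.

Emit:
apply_moves(
  series=[
    {"x":0.002,"y":-0.008,"z":0.005,"wx":0,"wy":0.001,"wz":0,"fingers":-1},
    {"x":0,"y":0,"z":0.02,"wx":0,"wy":0,"wz":0,"fingers":-1},
    {"x":0,"y":0,"z":0,"wx":0,"wy":0,"wz":0,"fingers":-1},
    {"x":0,"y":0,"z":0,"wx":0,"wy":0,"wz":0,"fingers":-1},
  ],
)

```text
clock: 15.48
tool_pos: [0.4612, 0.0013, 0.1187]
eef_rot: [0.675, 0.738, 0.001, 0.0]
contact_force: [0.5, -0.3, 0.3]
opening: 0.299
```

```bash
python3 - <<'E'
from h import *
plan(.456,0,.04,95,n=3)
E
```

```text
clock 15.47 pos [0.4612 0.0013 0.1187] yaw 95.1 q [ 0.1   0.71 -0.32  2.15  0.62  0.36  0.92] op 0.299 F [ 0.5 -0.3  0.3]
n 3 turn -0.1 wz/row 0.0002 tilt(deg) [ 0.1  -0.02 -0.  ]
{"x":-0.000,"y":-0.002,"z":0.033 ,"wx":0,"wy":0,"wz":0.000
{"x":-0.000,"y":-0.002,"z":0.033 ,"wx":0,"wy":0,"wz":0.000
{"x":-0.000,"y":-0.002,"z":0.033 ,"wx":0,"wy":0,"wz":0.000
```

Emit:
apply_moves(
  series=[
    {"x":0,"y":-0.01,"z":0.02,"wx":0,"wy":0,"wz":0,"fingers":-1},
    {"x":0,"y":-0.006,"z":0.02,"wx":0,"wy":0,"wz":0,"fingers":-1},
    {"x":0,"y":-0.004,"z":0.0,"wx":0,"wy":0,"wz":0,"fingers":-1},
    {"x":0,"y":0,"z":0.0,"wx":0,"wy":0,"wz":0,"fingers":-1},
  ],
)

```text
clock: 15.98
tool_pos: [0.4482, 0.0005, 0.0872]
eef_rot: [0.675, 0.738, 0.003, 0.002]
contact_force: [0.1, 0.5, 0.5]
opening: 0.01
```

```bash
python3 - <<'E'
from h import *
plan(.456,0,.04,95,n=3)
E
```

```text
clock 15.97 pos [0.4482 0.0005 0.0872] yaw 95.0 q [ 0.02  0.76 -0.2   2.21  0.7   0.21  0.85] op 0.010 F [0.1 0.5 0.5]
n 3 turn -0.0 wz/row 0.0001 tilt(deg) [ 0.41 -0.08 -0.  ]
{"x":-0.001,"y":0.003,"z":0.020 ,"wx":0,"wy":0,"wz":0.000
{"x":-0.001,"y":0.003,"z":0.020 ,"wx":0,"wy":0,"wz":0.000
{"x":-0.001,"y":0.003,"z":0.020 ,"wx":0,"wy":0,"wz":0.000
```

Emit:
apply_moves(
  series=[
    {"x":-0.001,"y":0.006,"z":0.0,"wx":-0.018,"wy":0,"wz":0,"fingers":-1},
    {"x":0,"y":0.004,"z":0.012,"wx":-0.018,"wy":0,"wz":0,"fingers":-1},
    {"x":0,"y":0,"z":0.0,"wx":0,"wy":0,"wz":0,"fingers":-1},
  ],
)

```text
clock: 16.35
tool_pos: [0.4443, -0.0023, 0.0839]
eef_rot: [0.674, 0.738, 0.016, 0.017]
contact_force: [0.1, -0.1, -0.3]
opening: 0.004
```

```bash
python3 - <<'E'
from h import *
plan(.456,0,.046,95,n=1)
E
```

```text
clock 16.35 pos [ 0.4443 -0.0023  0.0839] yaw 95.2 q [-0.01  0.77 -0.15  2.27  1.03  0.13  0.53] op 0.004 F [ 0.1 -0.1 -0.3]
n 1 turn -0.2 wz/row 0.0011 tilt(deg) [2.72 0.23 0.01]
{"x":0.002,"y":0.015,"z":0.047 ,"wx":0,"wy":0,"wz":0.001
```

Emit:
apply_moves(
  series=[
    {"x":0.001,"y":0.008,"z":0.0,"wx":0.025,"wy":0.001,"wz":0,"fingers":-1},
    {"x":0,"y":0.008,"z":0.0,"wx":0.025,"wy":0,"wz":0,"fingers":-1},
    {"x":0,"y":0,"z":0.0,"wx":0,"wy":0,"wz":0,"fingers":-1},
  ],
)

```text
clock: 16.73
tool_pos: [0.4563, -0.0005, 0.0838]
eef_rot: [0.674, 0.737, -0.039, -0.035]
contact_force: [-0.7, -0.1, 0.3]
opening: 0.003
```

```bash
python3 - <<'E'
from h import *
plan(.456,0,.046,95,n=1)
E
```

```text
clock 16.73 pos [ 0.4563 -0.0005  0.0838] yaw 95.2 q [ 0.23  0.84 -0.55  2.08  0.8   0.56  0.75] op 0.003 F [-0.7 -0.1  0.3]
n 1 turn -0.2 wz/row 0.0010 tilt(deg) [-6.01  0.07 -0.  ]
{"x":0.001,"y":-0.000,"z":0.047 ,"wx":0,"wy":0,"wz":0.001
```

Emit:
apply_moves(
  series=[
    {"x":0,"y":0.001,"z":0.025,"wx":0,"wy":0,"wz":0,"fingers":-1},
    {"x":0,"y":0.001,"z":0.02,"wx":0,"wy":0,"wz":0,"fingers":-1},
    {"x":0,"y":0,"z":0.0,"wx":0,"wy":0,"wz":0,"fingers":-1},
  ],
)

```text
clock: 17.1
tool_pos: [0.4526, -0.0004, 0.0482]
eef_rot: [0.674, 0.737, -0.038, -0.035]
contact_force: [-0.2, 0.3, -0.2]
opening: 0.007
```

```bash
python3 - <<'E'
from h import *
plan(.456,0,.044,95,n=1)
E
```

```text
clock 17.10 pos [ 4.526e-01 -4.000e-04  4.820e-02] yaw 95.2 q [ 0.18  0.9  -0.47  2.1   0.88  0.47  0.67] op 0.007 F [-0.2  0.3 -0.2]
n 1 turn -0.2 wz/row 0.0009 tilt(deg) [-5.89 -0.05  0.  ]
{"x":0.000,"y":0.004,"z":0.005 ,"wx":0,"wy":0,"wz":0.001
```

Emit:
apply_moves(
  series=[
    {"x":0,"y":0.012,"z":0.006,"wx":0,"wy":0,"wz":0,"fingers":-1},
    {"x":0,"y":0.01,"z":0.0,"wx":0,"wy":0,"wz":0,"fingers":-1},
    {"x":0,"y":0.005,"z":0.0,"wx":0,"wy":0,"wz":0,"fingers":-1},
    {"x":0,"y":0,"z":0.0,"wx":0,"wy":0,"wz":0,"fingers":-1},
  ],
)

```text
clock: 17.6
tool_pos: [0.4752, 0.002, 0.0425]
eef_rot: [0.674, 0.737, -0.037, -0.034]
contact_force: [-0.8, -0.2, -0.7]
opening: 0.004
```

```bash
python3 - <<'E'
from chk import *
plan(.5,0.004,.044,95,n=1);chk()
E
```

```text
clock 17.60 pos [0.4752 0.002  0.0425] yaw 95.2 q [ 0.2   0.92 -0.49  2.04  0.86  0.51  0.71] op 0.004 F [-0.8 -0.2 -0.7]
n 1 turn -0.2 wz/row 0.0010 tilt(deg) [-5.77 -0.06  0.  ]
{"x":-0.000,"y":0.031,"z":-0.002 ,"wx":0,"wy":0,"wz":0.001
spacer top 108 ((563.5614013671875, -37.52714157104492), (61.62133026123047, 15.729942321777344), 89.56975555419922) 0.06318672639727124
o -0.04 jaw front/block front 0.5326339831372937 0.5787384916617891
o 0.04 jaw front/block front 0.5331312999851417 0.5582995137363085
```

Emit:
apply_moves(
  series=[
    {"x":0,"y":0.008,"z":0.0,"wx":0,"wy":0,"wz":0,"fingers":-1},
    {"x":0,"y":0.008,"z":0.0,"wx":0,"wy":0,"wz":0,"fingers":-1},
    {"x":0,"y":0.004,"z":0.0,"wx":0,"wy":0,"wz":0,"fingers":-1},
  ],
)

```text
clock: 18.02
tool_pos: [0.4893, 0.003, 0.041]
eef_rot: [0.673, 0.738, -0.039, -0.035]
contact_force: [-2.6, -0.8, 3.3]
opening: 0.003
```

```bash
python3 - <<'E'
from chk import *
plan(.5,0.004,.044,95,n=1);chk()
E
```

```text
clock 18.02 pos [0.4893 0.003  0.041 ] yaw 95.2 q [ 0.2   0.94 -0.51  1.99  0.84  0.56  0.74] op 0.003 F [-2.6 -0.8  3.3]
n 1 turn -0.2 wz/row 0.0012 tilt(deg) [-6.02  0.   -0.  ]
{"x":0.000,"y":0.013,"z":-0.004 ,"wx":0,"wy":0,"wz":0.001
spacer top 104 ((563.8921508789062, -38.00059509277344), (16.166913986206055, 60.24148178100586), 0.029763106256723404) 0.06307798252452218
o -0.04 jaw front/block front 0.5465087319165896 0.5779583363307158
o 0.04 jaw front/block front 0.5469269314767952 0.5581859444814807
```

Emit:
apply_moves(
  series=[
    {"x":0,"y":0.006,"z":-0.001,"wx":0,"wy":0,"wz":0,"fingers":-1},
    {"x":0,"y":0.005,"z":0.0,"wx":0,"wy":0,"wz":0,"fingers":-1},
    {"x":0,"y":0.003,"z":0.0,"wx":0,"wy":0,"wz":0,"fingers":-1},
  ],
)

```text
clock: 18.45
tool_pos: [0.4985, 0.0037, 0.0405]
eef_rot: [0.673, 0.737, -0.041, -0.037]
contact_force: [-9.0, 0.1, 9.0]
opening: 0.004
```

```bash
python3 - <<'E'
from chk import *
plan(.5,0.004,.044,95,n=1);chk()
E
```

```text
clock 18.45 pos [0.4985 0.0037 0.0405] yaw 95.2 q [ 0.21  0.95 -0.53  1.96  0.82  0.59  0.77] op 0.004 F [-9.   0.1  9. ]
n 1 turn -0.2 wz/row 0.0013 tilt(deg) [-6.32  0.07 -0.  ]
{"x":0.000,"y":0.002,"z":-0.004 ,"wx":0,"wy":0,"wz":0.001
spacer top 106 ((564.3121948242188, -37.04077911376953), (61.00322723388672, 16.11121940612793), 89.48086547851562) 0.06335686470641794
o -0.04 jaw front/block front 0.5788171735099686 0.5803162750253748
o 0.04 jaw front/block front 0.5663805467828436 0.5727326197120224
```

Emit:
apply_moves(
  series=[
    {"x":0,"y":0.005,"z":-0.002,"wx":0,"wy":0,"wz":0,"fingers":-1},
    {"x":0,"y":0.005,"z":-0.001,"wx":0,"wy":0,"wz":0,"fingers":-1},
  ],
)

```text
clock: 18.75
tool_pos: [0.4981, 0.0035, 0.0408]
eef_rot: [0.672, 0.738, -0.048, -0.042]
contact_force: [-11.8, 1.5, 7.0]
opening: 0.009
```

```bash
python3 - <<'E'
from chk import *
plan(.5,0.004,.044,95,n=1);chk()
E
```

```text
clock 18.75 pos [0.4981 0.0035 0.0408] yaw 95.3 q [ 0.21  0.95 -0.54  1.94  0.8   0.62  0.79] op 0.009 F [-11.8   1.5   7. ]
n 1 turn -0.3 wz/row 0.0018 tilt(deg) [-7.3   0.18 -0.01]
{"x":0.000,"y":0.002,"z":-0.004 ,"wx":0,"wy":0,"wz":0.002
spacer top 109 ((564.3905029296875, -37.51387405395508), (16.265735626220703, 60.31674575805664), 0.0582176148891449) 0.06343233377005386
o -0.04 jaw front/block front 0.587333804014409 0.5892764454076573
o 0.04 jaw front/block front 0.5550296566063647 0.5633943825056086
```

Emit:
apply_moves(
  series=[
    {"x":0,"y":0.012,"z":-0.002,"wx":-0.003,"wy":0,"wz":0,"fingers":-1},
    {"x":0,"y":0.012,"z":0,"wx":-0.003,"wy":0,"wz":0,"fingers":-1},
  ],
)

```text
clock: 19.05
tool_pos: [0.4978, 0.0031, 0.0398]
eef_rot: [0.671, 0.738, -0.057, -0.046]
contact_force: [-22.5, 0.7, 23.3]
opening: 0.005
```

```bash
python3 - <<'E'
from chk import *
plan(.5,0.004,.044,95,n=1);chk('s4.png')
for i in range(4): look('side');print(np.round(get_state()['contact_force'],1),np.round(get_state()['tool_pos'],4))
E
```

```text
clock 19.05 pos [0.4978 0.0031 0.0398] yaw 95.5 q [ 0.21  0.96 -0.55  1.93  0.79  0.65  0.8 ] op 0.005 F [-22.5   0.7  23.3]
n 1 turn -0.5 wz/row 0.0029 tilt(deg) [-8.38  0.55 -0.04]
{"x":0.001,"y":0.003,"z":-0.005 ,"wx":0,"wy":0,"wz":0.003
spacer top 105 ((564.353515625, -37.760223388671875), (16.378320693969727, 58.60638427734375), 0.13858099281787872) 0.06342379907687479
o -0.04 jaw front/block front 0.5925789514452058 0.5943524432764578
o 0.04 jaw front/block front 0.5635183756346376 0.5689485784554916
[-21.9  -0.4  18.6] [0.4978 0.0031 0.0397]
[-22.1   0.2  18.2] [0.4978 0.0031 0.0397]
[-22.    0.5  16.8] [0.4978 0.0031 0.0397]
[-21.8  -0.3  17.5] [0.4978 0.0031 0.0397]
```

View pics/s4.png

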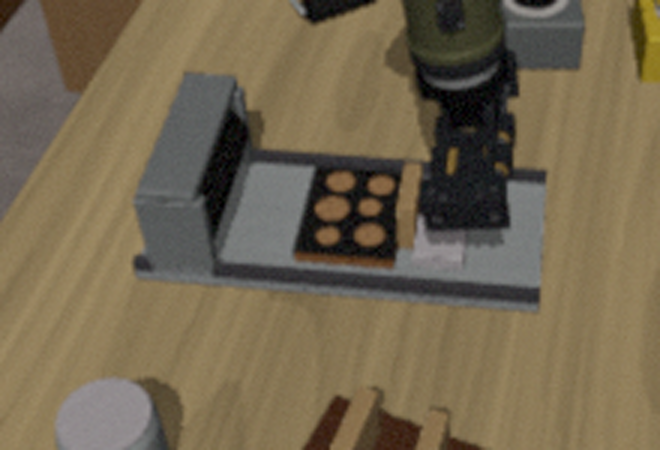

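The side view shows the jaw closed up against the spacer at (410,215), which is upright and flat on the block. The push holds steady at 22 N. One last check of the isolator and the loose things, then I'll hand in.

```bash
python3 - <<'E'
from h import *
t,P,_=look('top');B=lambda u0,u1,v0,v1:(lambda k:(k.__setitem__((slice(v0,v1),slice(u0,u1)),True),k)[1])(np.zeros((400,640),bool))
print('handle',rect(P,[-9,-9,.085],[9,9,.12],B(425,485,198,247)))
print('tin',rect(P,[-9,-9,.05],[9,9,.2],B(225,265,118,160)),'jar',rect(P,[-9,-9,.05],[9,9,.2],B(160,205,170,212)))
z0=np.load('v.npz')['t'];print('brayer diff',np.abs(t.astype(int)-z0)[115:165,438:490].mean())
s=get_state();print(s['clock'],s['contact_force']);print(finish_job())
E
```

```text
handle (0, ((0.0, 0.0), (0.0, 0.0), 0.0))
tin (549, ((728.6287841796875, 296.1213073730469), (68.36304473876953, 72.54004669189453), 41.32959747314453)) jar (435, ((567.0643310546875, 455.44573974609375), (76.67225646972656, 78.431640625), 76.43495178222656))
brayer diff 15.904615384615385
19.35 [-21.44189008   0.15559948  18.07807933]
the job is handed in; nothing more can be done
None
```

I turned the isolator to off, stood one spacer upright against the block, and handed the job in at about 19.4 s with the hand still pushing the jaw by its lug.

- **Isolator:** after the turn the handle measured 11.9° against the box's 11.2°, and I felt the stop. At the final check the arm hid the handle from the top camera, so it was not re-measured. Nothing touched it after the turn.
- **Spacer count:** one was enough. The jaw stopped on the spacer after about 23 mm of its 26 mm travel. The two other spacers were left on the board; I did not measure them again at the end.
- **Squeeze:** the push held steady at about 22 N, well above the roughly 4 N from the spring. There was also about 18 N upward on the hand, which I take to be friction on the lug. I had no direct reading of the forces between the jaw, spacer and block.
- **Spacer pose:** in the last picture the spacer was upright and square against the block. It stood about 4 mm off the lug's middle line as first measured, within the allowed 30 mm.
- **Bystanders:** the tin and jar were within 1 mm of where they started. The brayer check was inconclusive: the image difference was 16, which may be the arm or its shadow, though the arm never went near it.

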